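# Rock the stuck block out of the dry-block heater

### The arm

A 6-joint arm with a two-finger parallel gripper is mounted at the origin on a cart in front of the work surface, level with it; the furniture and walls round the work are solid. World frame = base frame: x ahead of the robot, y to its left, z up, the work surface at z = 0. Lengths are in mm, angles in rad, forces in N, time in s.
With the tool pointing down it reaches from about 350 to 875 mm from the base axis. Payload 4.2 kg.
Tool frame: the origin (TCP) lies between the finger pads; the fingertips stand 17 mm ahead of it and the grasp point (between the pads) lies 2 mm behind it; z points along the fingers, y is the line along which they close (so a half turn about z gives the same grasp; the last joint's range is limited). The gripper opens to 85 mm and grips with 20 to 120 N. Pads are 22 mm wide; open, the fingers measure 114 mm over their backs; the gripper's body (76 mm by 85 mm) begins 54 mm behind the grasp point. The pads swing forward as they close: fully open they stand 13 mm farther back than shut.
Start: joints at [-0.852, 0.385, 0.008, 0, -1.194, -0.259], TCP at [277.367, -560.06, 248.312] pointing down, gripper open.
Joint ranges: [-3.14, 3.14], [-1.21, 2.06], [-1.07, 1.41], [-3.16, 2.05], [-2.99, -0.16], [-3.1, 3.1]. Speed limits (rad/s): [2.79, 2.79, 3.14, 3.14, 3.14, 3.14].

### API

Orientations are given as a unit quaternion [x, y, z, w].
In Python, from bench import arm gives the robot as it stands.
- The arm moves only by the tool jog_arm, called after "Call:" by a JSON object that holds its "method" and its "body". Schema: {"type":"object","properties":{"rows":{"type":"array","items":{"type":"object","properties":{"trans":{"type":"array","items":{"type":"number"},"minItems":3,"maxItems":3},"rot":{"type":"array","items":{"type":"number"},"minItems":3,"maxItems":3}},"additionalProperties":false},"minItems":1,"maxItems":10},"jaw":{"type":"number"},"only":{"type":"string"},"quiet":{"type":"boolean"},"lines":{"type":"string"}},"required":["rows"],"additionalProperties":false}. rows is a list of rows, 1 to 10 of them, each an object with the fields trans (a list: dx, dy, dz in units of 25 mm), rot (a list: a rotation vector rx, ry, rz in rad); a field left out counts as zero; each row is the pose to reach, as a shift and turn from the pose commanded when the call began, along the tool's axes at that moment; what a row does not reach only later rows make up. A row lasts 1/10 s, in which the tool goes at most 50 mm and 0.15 rad, less where a joint would pass 70% of its speed; a pose out of reach is approached as far as the arm can. jaw is the finger opening in mm, set as the call begins (left out keeps the last). The fingers move at their own pace and stop on an object; the grip force is fixed at half the most. Time passes only in rows, so rows that do not move let the fingers close. The tool returns the time, the measured TCP pose, the force, the opening and the grip force at its end. only (a regular expression) keeps the lines of the reply that match it, lines (a string "A,B") keeps lines A to B, and quiet returns only ok. Input that does not fit is refused with a message, and nothing moves.
- arm.read_state(): the state, without advancing time (a new reading comes with each control period).
- arm.get_image(name): name is "scene" or "side" or "wrist"; returns the picture (480x640x3 uint8, blue, green, red); there is no depth.
- arm.get_calibration(name): a dict with "K" (3x3 intrinsics, pixels), "rvec" (rotation vector, rad) and "tvec" (3), from world to camera coordinates, as OpenCV has them. Camera axes: x right, y down, z forward; pixel columns grow to the right and rows downward; lengths in mm; the calibration is good to about 2 mm. A picture is of the moment at which its call begins: read the wrist's pose just before it. get_calibration takes no time and is no camera call; for the wrist camera it gives the pose at the moment of the call.
- arm.job_done(): hands the job in; it is judged then, once.
The state is a dict: "clock": time; "joints": joint angles; "joint_vel": joint speeds; "joint_efforts": joint torques, N m; "position": TCP position; "ee_rot": TCP orientation; "contact_force": force on the tool from outside, world axes, zero at the start; "wrist_torque": the same for the moment, N m; "gripper_width": finger opening in mm; "grasp_force": force on a finger pad.
Only numpy, scipy, OpenCV 4.12 (cv2) and the standard library are available. Lean on these libraries where they do the work, as an engineer would, in place of code of your own. Each camera call takes 0.05 s, during which the arm holds its last target. There are 200 camera calls.

### The job

The aluminium block is stuck in the well of the white dry-block heater. First make room: slide the square white bottle, without lifting it off the shelf, from the ring next to the heater to the middle of the far ring, and let go of it. Then take the block by its lug and, while it is still down in the well, rock it so that its top leans clearly to the left and then clearly to the right (eight degrees or so each way) until it comes free, raise it straight up and finish holding it level in the gripper a finger's breadth above the well; do not put it down, and leave the other things on the bench where they are.

Things in the scene. Friction and masses are not known exactly. Their poses are not given: they have to be found in the camera images.
- heater: White dry-block heater, fixed, with a low grey shelf on its right. Origin on the bench under the well's centre; x away from the robot, y left (the shelf is on the -y side), z up. Housing 105 x 104 mm (x, y), top at z = 50 mm, well 64 x 72 mm; the block stands in it at z = 14 mm on a central pedestal 24 mm wide (y), 4 mm of free depth beside it. Shelf top z = 12 mm, x +-52, y -51 to -251 mm.
- well_mouth (a point): Centre of the well's mouth, level with the housing's top (50 mm above the heater's origin); axes as the heater. The seated block's underside is 36 mm below it.
- catch_l (a joint): Spring catch left of the block, deep in the well: steel bar, 8 mm diameter, pushed in with 9 N, 1.8 N/mm; value = outward travel, 0 to 0.005 m. It hooks over the block's left foot lip. A straight pull must beat both catches at once (25 to 35 N).
- catch_r (a joint): The same on the right. When the block leans left about its left foot edge, its right lip rises past this catch, which then stays below the lip; the lean to the right then frees the left lip. A lip must rise about 7 mm: a lean of about 8 degrees (0.14 rad).
- ring_near (a point): Centre of the thin dark ring (radius 46 mm) engraved on the shelf next to the housing, on the shelf's surface, at heater x = 0, y = -100 mm. The bottle starts there.
- ring_far (a point): Centre of the equal ring at the far (right) end of the shelf, on its surface, at heater x = 0, y = -200 mm; axes as the heater. The bottle's destination.
- block: Bare aluminium block, about 0.32 kg, 60 x 53 mm (x, y), 45 mm high, its top 9 mm out of the well. Rounded lips 8 mm high at the foot of its left and right sides (59 mm over the lips). Origin: centre of its underside; axes as the heater while seated, y to its left. On top, in the middle, a lug 30 (x) x 24 (y) x 36 mm high (z = 45 to 81 mm): grip it across its 24 mm (y), the rocking direction.
- lug (a point): Middle of the lug, 63 mm above the block's underside.
- bottle: White plastic bottle with a square body 60 x 60 mm, 104 mm high, and a round white cap of 42 mm diameter from 104 to 125 mm; 0.16 kg; origin at the centre of its underside, z up. y points left, turned up to 9 degrees against the shelf. Gripped left and right by the body, at half height or above, it slides without tipping; the round cap can turn between the fingers.
- timer: Bystander: small bench timer 58 x 68 x 18 mm lying behind the shelf, origin under its centre.
- vial: Bystander: small brown vial 12 mm diameter, 32 mm high, standing in front of the shelf, origin under its centre.
- tube_lying: Bystander: lying tube with cap, 21 x 111 mm, on the right.

How it is judged (in metres and radians):
On the way, in this order (a step that is already met when the one before it is completed fails the run):
1. the bottle stands on the far ring, let go, the block still seated (horizontal distance between bottle and ring_far below 0.015 m and z of bottle in the frame of ring_far below 0.004 m and angle between bottle's own z axis and vertical below 0.1 rad and contact force between bottle and the fingers below 0.1 N and z of block in the frame of well_mouth below -0.031 m), for 0.2 s.
2. the block leans left by over 4 degrees while still down in the well (angle between block's own y axis and vertical above 1.6408 rad and z of block in the frame of well_mouth below -0.024 m), for 0.1 s.
3. the block leans right by over 4 degrees while still in the well (angle between block's own y axis and vertical below 1.5008 rad and z of block in the frame of well_mouth below -0.01 m), for 0.1 s.
At the end, for the whole second after the job is handed in: The block is held in the fingers, touching nothing of the heater, at rest, its underside 4 to 40 mm above the housing's top, within 30 mm of the well's centre, within 0.15 rad of level; the bottle stands upright on the shelf, released, within 15 mm of the far ring's centre (horizontal distance between bottle and ring_far below 0.015 m and z of bottle in the frame of ring_far below 0.004 m and angle between bottle's own z axis and vertical below 0.1 rad and contact force between bottle and the fingers below 0.1 N and z of block in the frame of well_mouth between 0.004 and 0.04 m and horizontal distance between block and well_mouth below 0.03 m and angle between block's own z axis and vertical below 0.15 rad and contact force between block and the fingers above 1 N and contact force between block and heater below 0.1 N and linear speed of block below 0.03 m/s); the arm keeps its last pose, push and grip.
It fails at once if the bottle is lifted more than 8 mm off the shelf (z of bottle in the frame of ring_far above 0.008 m).
It fails at once if the bottle is tipped (angle between bottle's own z axis and vertical above 0.25 rad).
It fails at once if a bystander (timer, vial, lying tube) is moved more than 3 cm (distance of any of timer, vial, tube_lying from where it was at the start of the episode above 0.03 m).
It also fails if it takes over 48 s, if anything falls off the work surface, if the arm or the gripper's body presses on something with over 40 N, if the wrist force passes 120 N, or if a joint passes its speed limit or range.

## Working session

There is one attempt and no reset: what is moved stays moved. The work goes in short steps, Python scripts to look and compute and a tool call to move; the robot and the scene stay as the last step left them, time stands still between calls to the robot, and variables do not carry over. Pictures are saved under pics/ and viewed, at most 10 in all, crops included, and the job is handed in when it is done.

```bash
ls; mkdir -p pics
```

Run:
```python
from bench import arm
import cv2,numpy as np
s=arm.read_state();print(s)
for n in("scene","side","wrist"):
    c=arm.get_calibration(n);im=arm.get_image(n);cv2.imwrite(f"pics/{n}0.png",im)
    R=cv2.Rodrigues(np.array(c["rvec"],float))[0];print(n,c["K"],(-R.T@np.ravel(c["tvec"])).round(),R[2].round(2))
```

```text
bench.py
pics
{'clock': 0.0, 'joints': array([-8.52412715e-01,  3.85546640e-01,  6.61128648e-03, -5.35638305e-04,
       -1.19400238e+00, -2.58579593e-01]), 'joint_vel': array([ 6.72314579e-05,  2.37853406e-04,  1.49064727e-04,  1.34978954e-03,
       -3.41180158e-04,  6.69410455e-04]), 'joint_efforts': array([ 3.86791298e-04, -3.92290413e+01,  1.88405907e+01,  4.18603331e+00,
       -4.51683954e-03,  1.78569888e-05]), 'position': array([ 277.12232159, -559.57912596,  247.21640829]), 'ee_rot': array([-2.27785765e-01,  9.73710654e-01,  1.06229614e-03, -2.82651687e-04]), 'contact_force': array([-1.05933474, -0.31848337, -1.08523625]), 'wrist_torque': array([ 0.01377069,  0.00375164, -0.00626644]), 'grasp_force': 0.0, 'gripper_width': 85.44058054742317}
scene [[488.53950119   0.         317.13825521]
 [  0.         488.53950119 238.47919653]
 [  0.           0.           1.        ]] [-54. 184. 563.] [ 0.73 -0.37 -0.57]
side [[479.63053248   0.         319.67381688]
 [  0.         479.63053248 242.4232188 ]
 [  0.           0.           1.        ]] [ 339. -733.  761.] [ 0.23  0.64 -0.73]
wrist [[420.00868418   0.         326.37506601]
 [  0.         420.00868418 238.85922157]
 [  0.           0.           1.        ]] [ 213. -591.  372.] [ 0.25  0.13 -0.96]
```

View pics/scene0.png

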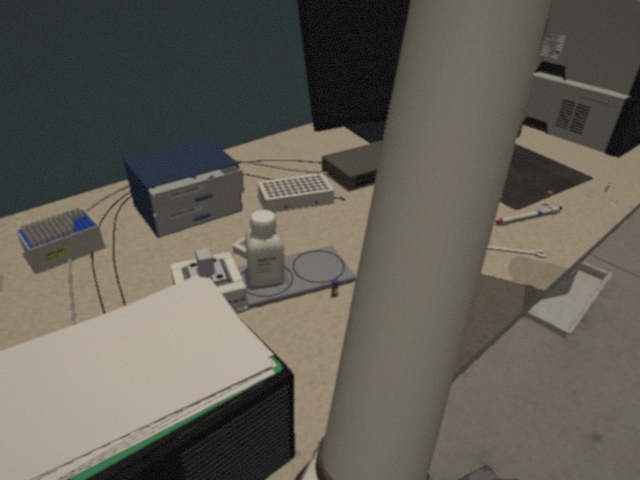

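View pics/side0.png

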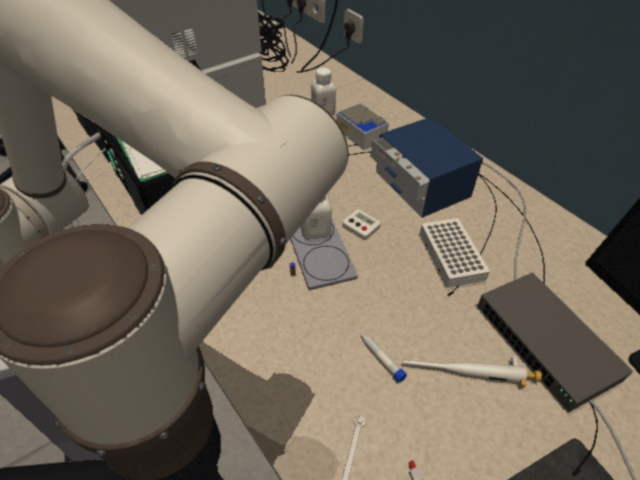

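The scene picture shows the heater near (207,275) with the lug at (204,262), the bottle at (265,250) and the far ring at (319,266). The side picture shows the far ring at (326,263) and the timer behind the shelf at (361,223). Next I'll zoom in on the scene picture and work out the heater pose.

Create h.py:
```python
from bench import arm
import cv2,numpy as np
def cal(n):
    c=arm.get_calibration(n);return np.array(c["K"],float),np.array(c["rvec"],float),np.array(c["tvec"],float)
def ray(c,px,z):
    K,r,t=c;R=cv2.Rodrigues(r)[0];o=-R.T@t.ravel()
    d=R.T@np.linalg.inv(K)@np.array([px[0],px[1],1.]);return o+d*(z-o[2])/d[2]
def proj(c,P): return cv2.projectPoints(np.array(P,float),c[1],c[2],c[0],None)[0].reshape(-1,2)
```

Run:
```python
from h import *
s=cal("scene")
for n,c,p,z in(("far","scene",(319,266),12),("far","side",(326,263),12),("lug","scene",(204,250),95),("cap","scene",(263,214),137)):
    print(n,c,ray(cal(c),p,z).round(1))
im=cv2.imread("pics/scene0.png")[200:320,165:365];cv2.imwrite("pics/sc.png",cv2.resize(im,None,fx=4,fy=4,interpolation=cv2.INTER_CUBIC))
```

```text
far scene [ 567.8 -135.4   12. ]
far side [ 570.3 -136.4   12. ]
lug scene [587.6  62.3  95. ]
cap scene [587.2 -40.1 137. ]
```

View pics/sc.png

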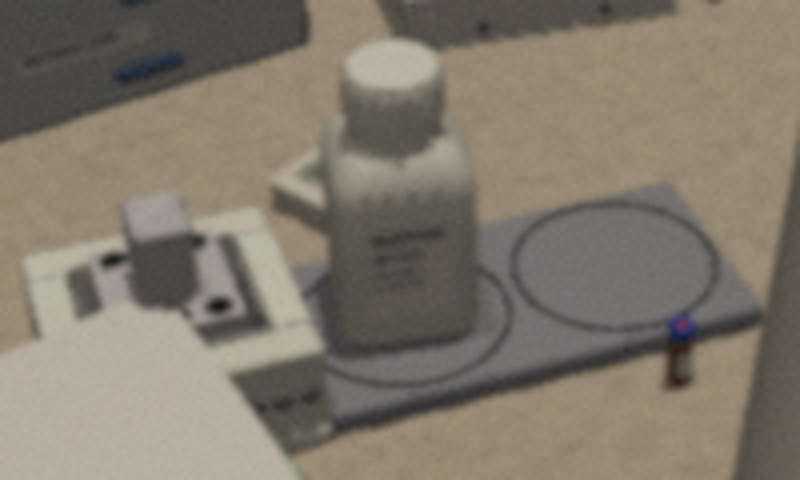

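Create fit.py:
```python
from h import *
from scipy.optimize import least_squares
c=cal("scene")
def T(p,P): 
    P=np.array(P,float);k,s=np.cos(p[2]),np.sin(p[2]);return np.c_[p[0]+k*P[:,0]-s*P[:,1],p[1]+s*P[:,0]+k*P[:,1],P[:,2]]
def fit(P,uv,p0):
    px=np.array(uv)/4+[165,200]
    r=least_squares(lambda p:(proj(c,T(p,P))-px).ravel(),p0,x_scale=[10,10,.1],loss="soft_l1")
    print(r.x.round(3));print((proj(c,T(r.x,P))-px).round(1).tolist());return r.x
h=fit([(52.5,-52,50),(52.5,52,50),(-52.5,-52,50),(52,-251,12),(-52,-251,12),(15,12,95),(15,-12,95),(-15,-12,95),(-15,12,95)],
 [(262,208),(24,262),(325,350),(672,183),(760,312),(122,203),(178,192),(193,232),(135,242)],[587,62,0])
print(proj(c,T(h,[(46*np.cos(a),-200+46*np.sin(a),12) for a in np.linspace(0,6.28,60)])).min(0)*4-[660,800],"vs 513,201")
b=fit([(0,0,137),(-30,30,12),(-30,-30,12),(0,0,116),(30,-30,100)][:3],[(392,65),(340,350),(473,332)],[587,-40,0])
print("near,far",T(h,[(0,-100,12),(0,-200,12)]).round(1).tolist())
```

```bash
python3 fit.py
```

```text
[ 5.76516e+02  6.52100e+01 -5.90000e-02]
[[-0.2, -0.4], [-1.3, -0.7], [0.6, 0.9], [0.3, -0.2], [2.3, -0.3], [-0.9, -0.2], [0.0, -0.6], [0.5, -0.0], [-0.4, 0.8]]
[515.76891982 208.0140557 ] vs 513,201
[ 5.84749e+02 -3.80720e+01 -2.64000e-01]
[[-0.6, -1.2], [-0.2, 0.0], [1.3, 0.8]]
near,far [[570.6, -34.6, 12.0], [564.6, -134.4, 12.0]]
```

Careful with the scale: shifts go in units of 25 mm. That gives: -35 mm is -1.4, 35 mm is 1.4.

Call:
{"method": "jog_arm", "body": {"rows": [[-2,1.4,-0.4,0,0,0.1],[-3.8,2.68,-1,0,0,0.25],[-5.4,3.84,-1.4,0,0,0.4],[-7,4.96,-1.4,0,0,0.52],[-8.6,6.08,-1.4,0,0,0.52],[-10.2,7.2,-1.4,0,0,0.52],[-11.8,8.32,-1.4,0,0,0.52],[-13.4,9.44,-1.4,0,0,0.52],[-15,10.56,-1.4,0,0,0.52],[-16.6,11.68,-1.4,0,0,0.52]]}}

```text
refused: rows[0]: [-2, 1.4, -0.4, 0, 0, 0.1] is not of type 'object' (schema: type "object"). Nothing was moved.
```

The call was refused and nothing moved: it wants a list of objects, one for each row. Same move again in that form.

Call:
{"method": "jog_arm", "body": {"rows": [{"trans": [-2,1.4,-0.4],"rot": [0,0,0.1]},{"trans": [-3.8,2.68,-1],"rot": [0,0,0.25]},{"trans": [-5.4,3.84,-1.4],"rot": [0,0,0.4]},{"trans": [-7,4.96,-1.4],"rot": [0,0,0.52]},{"trans": [-8.6,6.08,-1.4],"rot": [0,0,0.52]},{"trans": [-10.2,7.2,-1.4],"rot": [0,0,0.52]},{"trans": [-11.8,8.32,-1.4],"rot": [0,0,0.52]},{"trans": [-13.4,9.44,-1.4],"rot": [0,0,0.52]},{"trans": [-15,10.56,-1.4],"rot": [0,0,0.52]},{"trans": [-16.6,11.68,-1.4],"rot": [0,0,0.52]}]}}

```text
clock: 1.15
position: [510.1, -130.5, 283.3]
ee_rot: [0.03, 1.0, 0.0, 0.0]
contact_force: [0.9, -0.6, -0.2]
gripper_width: 85.6
grasp_force: 0.0
```

Run:
```python
from h import *
print(arm.read_state()["ee_rot"])
```

```text
[2.99896769e-02 9.99550207e-01 3.78573482e-05 2.31541671e-05]
```

Converted, 98 mm is 3.92, -44 mm is -1.76.

Call:
{"method": "jog_arm", "body": {"rows": [{"trans": [-0.8,1.8,0]},{"trans": [-1.6,3.4,0]},{"trans": [-1.76,3.92,0]},{"trans": [-1.76,3.92,0]}]}}

```text
clock: 1.55
position: [559.9, -35.6, 282.5]
ee_rot: [0.029, 1.0, -0.0, -0.001]
contact_force: [0.2, -0.0, -0.9]
gripper_width: 85.3
grasp_force: 0.0
```

Run:
```python
from h import *
c=cal("wrist");print(*[x.tolist() for x in c]);im=arm.get_image("wrist");cv2.imwrite("pics/w1.png",im)
cv2.imwrite("pics/s1.png",arm.get_image("side"))
```

```text
[[420.0086841849093, 0.0, 326.37506601087614], [0.0, 420.0086841849093, 238.8592215651284], [0.0, 0.0, 1.0]] [-2.1230201572617897, -2.0040841040359254, -0.28741374320850155] [3.052556688951145, -584.7484797899369, 253.0033938176014]
```

View pics/w1.png

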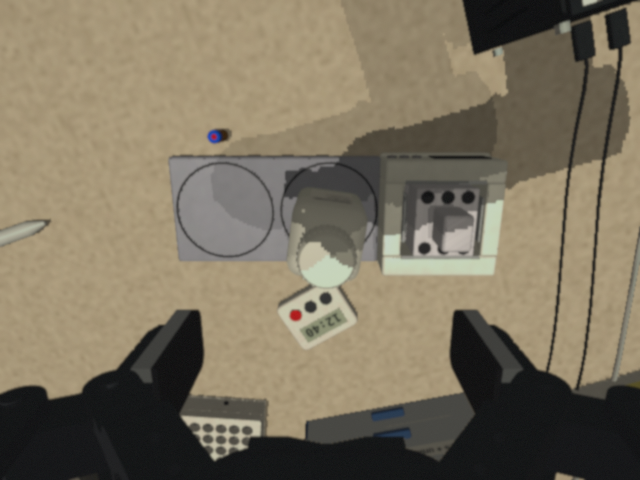

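The wrist picture shows the far ring centred at (225,210), shelf corners at (170,156) and (179,261), housing back corners at (381,275) and (495,275), and the bottle cap at (328,256). I'll zoom in to read the bottle's yaw.

Run:
```python
from h import *
im=cv2.imread("pics/w1.png")[140:290,270:520];im=cv2.convertScaleAbs(im,alpha=1.3,beta=10)
cv2.imwrite("pics/w1c.png",cv2.resize(im,None,fx=3.2,fy=3.2,interpolation=cv2.INTER_CUBIC))
```

```text
(no output)
```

View pics/w1c.png

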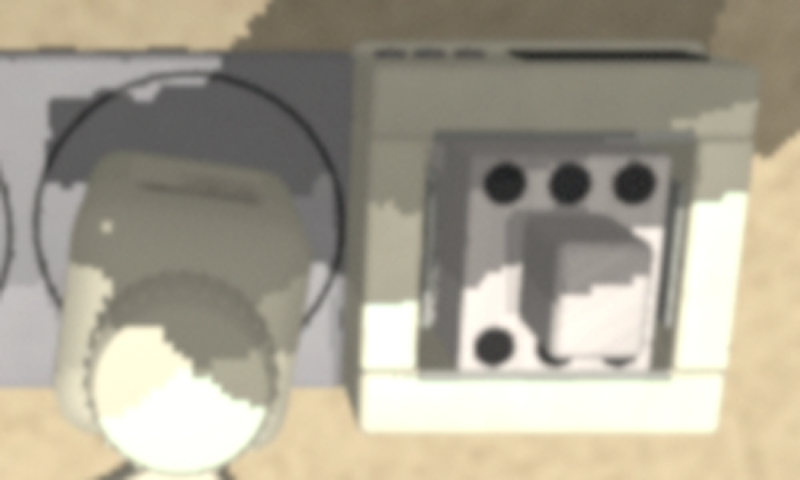

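Create fit2.py:
```python
from h import *
from scipy.optimize import least_squares
K=np.array([[420.0086841849093,0,326.37506601087614],[0,420.0086841849093,238.8592215651284],[0,0,1]])
c=(K,np.array([-2.1230201572617897,-2.0040841040359254,-0.28741374320850155]),np.array([3.052556688951145,-584.7484797899369,253.0033938176014]))
def T(p,P): 
    P=np.array(P,float);k,s=np.cos(p[2]),np.sin(p[2]);return np.c_[p[0]+k*P[:,0]-s*P[:,1],p[1]+s*P[:,0]+k*P[:,1],P[:,2]]
def fit(P,px,p0):
    r=least_squares(lambda p:(proj(c,T(p,P))-px).ravel(),p0,x_scale=[10,10,.1],loss="soft_l1")
    print(r.x.round(3));print((proj(c,T(r.x,P))-px).round(1).tolist());return r.x
q=lambda uv:np.array(uv)/3.2+[270,140]
h=fit([(-52.5,-52,50),(-52.5,52,50),(52.5,-52,50),(52.5,52,50),(-15,12,95),(15,-12,95),(15,12,95),(-52,-251,12),(52,-251,12),(0,-200,12)],
 np.r_[q([(370,57),(757,65),(362,432),(718,432),(650,245),(550,355),(645,357)]),[(170,156),(179,261),(225,210)]],[577,65,-.06])
print("cap",ray(c,q([(182,380)])[0],137).round(1))
m=ray(c,q([(190,162)])[0],12);a=ray(c,q([(130,156)])[0],14);b=ray(c,q([(250,168)])[0],14)
print("front mid",m.round(1),"yaw",-np.arctan2(b[0]-a[0],b[1]-a[1]))
print("near,far,lug",T(h,[(0,-100,12),(0,-200,12),(0,0,77)]).round(1).tolist())
```

```bash
python3 fit2.py
```

```text
[ 5.81774e+02  6.54970e+01 -5.60000e-02]
[[0.2, 0.9], [3.1, -1.7], [-1.8, 0.6], [1.2, 0.5], [2.7, -2.3], [-0.5, 0.8], [0.5, 0.2], [-4.3, -0.5], [-1.9, 0.3], [-0.4, 0.3]]
cap [582.2 -36.3 137. ]
front mid [557.3 -32.4  12. ] yaw -0.1580638562842414
near,far,lug [[576.1, -34.3, 12.0], [570.5, -134.2, 12.0], [581.8, 65.5, 77.0]]
```

Converted, 192 mm is 7.68, 60 mm is 2.4.

Call:
{"method": "jog_arm", "body": {"rows": [{"trans": [-1,0,0.8],"rot": [0,0,0.1]},{"trans": [-1,0,2.4],"rot": [0,0,0.1]},{"trans": [-1,0,4],"rot": [0,0,0.1]},{"trans": [-1,0,5.6],"rot": [0,0,0.1]},{"trans": [-1,0,7],"rot": [0,0,0.1]},{"trans": [-1,0,7.68],"rot": [0,0,0.1]},{"trans": [-1,0,7.68],"rot": [0,0,0.1]},{"trans": [-1,0,7.68],"rot": [0,0,0.1]}], "jaw": 85}}

```text
clock: 2.45
position: [584.7, -40.0, 92.1]
ee_rot: [0.081, 0.997, -0.0, 0.0]
contact_force: [-0.0, 0.2, -0.1]
gripper_width: 85.0
grasp_force: 0.0
```

Call:
{"method": "jog_arm", "body": {"rows": [{},{},{},{},{},{}], "jaw": 54}}

```text
clock: 3.05
position: [585.9, -38.7, 93.4]
ee_rot: [0.08, 0.997, 0.0, 0.002]
contact_force: [-0.1, 0.5, 6.4]
gripper_width: 59.3
grasp_force: 64.9
```

Run:
```python
from h import *
print(arm.read_state()["ee_rot"]);cv2.imwrite("pics/s2.png",arm.get_image("side"));cv2.imwrite("pics/sc2.png",arm.get_image("scene"))
```

```text
[7.95838485e-02 9.96826267e-01 8.45918257e-05 1.94867453e-03]
```

Call:
{"method": "jog_arm", "body": {"rows": [{"trans": [0,-0.24,0]},{"trans": [0,-0.72,0]},{"trans": [0,-1.28,0]},{"trans": [0,-1.84,0]},{"trans": [0,-2.4,0]},{"trans": [0,-2.96,0]},{"trans": [0,-3.44,0]},{"trans": [0,-3.76,0]},{"trans": [0,-3.92,0]},{"trans": [0,-3.92,0]}]}}

```text
clock: 4.15
position: [570.7, -135.8, 93.4]
ee_rot: [0.08, 0.997, 0.0, 0.003]
contact_force: [1.1, 0.4, 5.8]
gripper_width: 59.7
grasp_force: 64.8
```

Call:
{"method": "jog_arm", "body": {"rows": [{},{},{},{},{}], "jaw": 85}}

```text
clock: 4.65
position: [568.7, -135.5, 91.1]
ee_rot: [0.08, 0.997, -0.0, -0.0]
contact_force: [-0.5, -0.3, 0.6]
gripper_width: 85.2
grasp_force: 0.0
```

Run:
```python
from h import *
im=np.hstack([arm.get_image("side")[180:330,220:420],arm.get_image("scene")[180:330,220:420]])
cv2.imwrite("pics/p3.png",cv2.resize(im,None,fx=2,fy=2,interpolation=cv2.INTER_CUBIC))
```

```text
(no output)
```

View pics/p3.png

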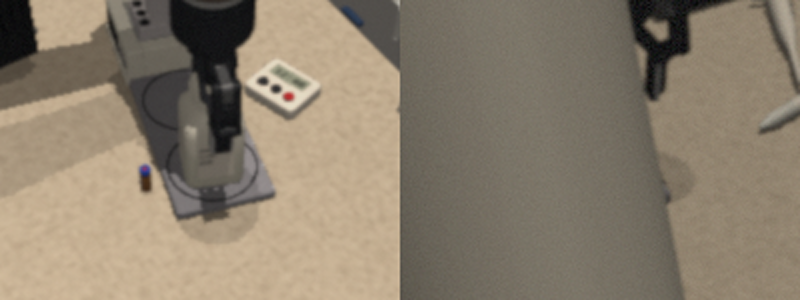

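The side picture shows the bottle upright inside the far ring, at about (213,160) in the left half, and the timer and vial look unmoved. Next I'll rise and go over to the heater.

Converted, 161 mm is 6.44, -160 mm is -6.4.

Call:
{"method": "jog_arm", "body": {"rows": [{"trans": [0,0,-0.8]},{"trans": [0,0,-2.4]},{"trans": [0,0,-4.2]},{"trans": [0.32,1.4,-5.6],"rot": [0,0,-0.1]},{"trans": [0.72,3.2,-6.4],"rot": [0,0,-0.1]},{"trans": [1.08,5,-6.8],"rot": [0,0,-0.1]},{"trans": [1.4,6.44,-6.8],"rot": [0,0,-0.1]},{"trans": [1.4,6.44,-6.8],"rot": [0,0,-0.1]},{"trans": [1.4,6.44,-6.8],"rot": [0,0,-0.1]}]}}

```text
clock: 5.65
position: [559.7, 29.7, 261.3]
ee_rot: [0.029, 1.0, -0.0, -0.0]
contact_force: [-0.3, -1.0, -0.2]
gripper_width: 84.8
grasp_force: 0.0
```

Run:
```python
from h import *
import pickle
print(arm.read_state()["ee_rot"],arm.read_state()["contact_force"])
pickle.dump(cal("wrist"),open("w2.pkl","wb"));im=arm.get_image("wrist");cv2.imwrite("pics/w2.png",im)
```

```text
[ 2.91668518e-02  9.99574545e-01 -4.63479039e-05 -1.44880837e-04] [-0.26627029 -1.01806854 -0.21324036]
```

View pics/w2.png

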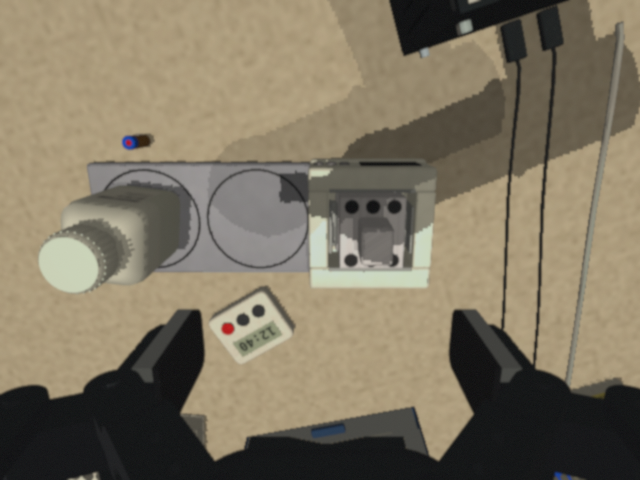

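The picture shows the bottle standing on the far ring with its cap at (70,263), the near ring at (258,218), housing corners at (310,165), (437,167), (310,287) and (428,288), and the lug top spanning about (360–393, 225–262).

Run:
```python
from h import *
import pickle
from scipy.optimize import least_squares
c=pickle.load(open("w2.pkl","rb"))
def T(p,P): 
    P=np.array(P,float);k,s=np.cos(p[2]),np.sin(p[2]);return np.c_[p[0]+k*P[:,0]-s*P[:,1],p[1]+s*P[:,0]+k*P[:,1],P[:,2]]
P=[(-52.5,-52,50),(-52.5,52,50),(52.5,-52,50),(52.5,52,50),(15,-12,95),(15,12,95),(0,-100,12),(-52,-251,12),(0,-200,12)]
px=np.array([(310,165),(437,167),(310,287),(428,288),(361,262),(393,262),(258,218.5),(89,163),(151,218)],float)
r=least_squares(lambda p:(proj(c,T(p,P))-px).ravel(),[580,65,-.06],x_scale=[10,10,.1],loss="soft_l1").x
print(r.round(3),(proj(c,T(r,P))-px).round(1).tolist())
print("cap",ray(c,(70,263),137).round(1),"far",T(r,[(0,-200,12)]).round(1), "farray",ray(c,(151,218),12).round(1))
```

```text
[ 5.80988e+02  6.63120e+01 -5.60000e-02] [[-2.0, 0.1], [2.1, -2.3], [-0.2, 0.6], [2.2, -0.6], [0.1, 2.4], [0.7, 2.4], [0.2, -0.2], [-4.9, -1.8], [-1.9, 0.5]]
cap [ 568.2 -132.2  137. ] far [[ 569.7 -133.4   12. ]] farray [ 569.4 -131.6   12. ]
```

Call:
{"method": "jog_arm", "body": {"rows": [{"trans": [-0.4,0.8,0.8]},{"trans": [-0.74,1.5,2.2]},{"trans": [-0.74,1.5,3.8]},{"trans": [-0.74,1.5,5.4]},{"trans": [-0.74,1.5,6.6]},{"trans": [-0.74,1.5,7.2]},{"trans": [-0.74,1.5,7.2]},{"trans": [-0.74,1.5,7.2]}], "jaw": 85}}

```text
clock: 6.5
position: [581.2, 64.2, 81.5]
ee_rot: [0.031, 1.0, -0.0, 0.0]
contact_force: [0.5, 0.1, 0.2]
gripper_width: 85.3
grasp_force: 0.0
```

Call:
{"method": "jog_arm", "body": {"rows": [{},{},{},{},{},{},{},{}], "jaw": 0}}

```text
clock: 7.3
position: [581.1, 65.5, 82.1]
ee_rot: [0.03, 1.0, 0.0, 0.001]
contact_force: [-0.9, 0.8, 4.6]
gripper_width: 23.1
grasp_force: 60.0
```

Run:
```python
from h import *
s=arm.read_state();print(s["ee_rot"],s["contact_force"],s["wrist_torque"])
im=np.hstack([arm.get_image("side")[80:230,220:420],arm.get_image("scene")[200:350,120:320]])
cv2.imwrite("pics/p4.png",cv2.resize(im,None,fx=2,fy=2,interpolation=cv2.INTER_CUBIC))
```

```text
[2.98794489e-02 9.99553297e-01 1.40691530e-04 6.37279686e-04] [-0.90834475  0.79698312  4.56148933] [ 0.14706664  0.28864474 -0.0026553 ]
```

View pics/p4.png

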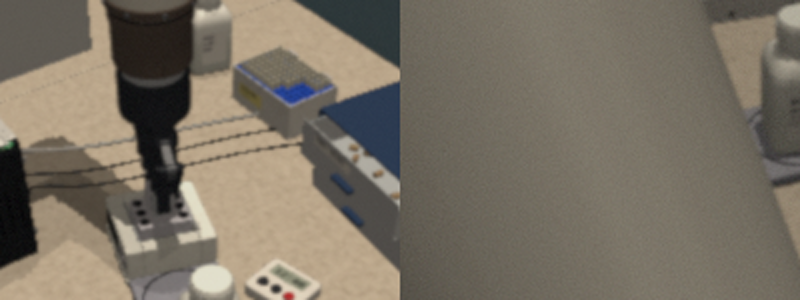

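The grip on the lug shows a width of 23 mm and a force of 60 N. Now I'll lean left about the left foot edge.

Create st.py:
```python
from h import *
from scipy.spatial.transform import Rotation as R
s=arm.read_state();print("tool z",R.from_quat(s["ee_rot"]).as_matrix()[:,2].round(3),s["contact_force"].round(1),s["wrist_torque"].round(2))
```

```text
(no output)
```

Call:
{"method": "jog_arm", "body": {"rows": [{"trans": [0,0.136,-0.056],"rot": [0.05,0,0]},{"trans": [0,0.272,-0.104],"rot": [0.1,0,0]},{"trans": [0,0.412,-0.146],"rot": [0.15,0,0]},{"trans": [0,0.528,-0.176],"rot": [0.19,0,0]},{"trans": [0,0.528,-0.176],"rot": [0.19,0,0]},{"trans": [0,0.528,-0.176],"rot": [0.19,0,0]}]}}

```text
clock: 8.0
position: [581.4, 78.3, 85.0]
ee_rot: [0.03, 0.995, -0.094, -0.003]
contact_force: [2.1, -2.0, -2.6]
gripper_width: 22.9
grasp_force: 60.1
```

```bash
python3 st.py
```

```text
tool z [-0.012 -0.188 -0.982] [ 2.1 -2.  -2.6] [-0.06 -0.79  0.21]
```

Converted, -26.4 mm is -1.056, -22 mm is -0.88.

Call:
{"method": "jog_arm", "body": {"rows": [{"trans": [0,-0.192,-0.06],"rot": [-0.07,0,0]},{"trans": [0,-0.388,-0.104],"rot": [-0.14,0,0]},{"trans": [0,-0.532,-0.124],"rot": [-0.19,0,0]},{"trans": [0,-0.708,-0.16],"rot": [-0.25,0,0]},{"trans": [0,-0.88,-0.184],"rot": [-0.31,0,0]},{"trans": [0,-1.056,-0.196],"rot": [-0.37,0,0]},{"trans": [0,-1.056,-0.196],"rot": [-0.37,0,0]},{"trans": [0,-1.056,-0.196],"rot": [-0.37,0,0]},{"trans": [0,-1.056,-0.196],"rot": [-0.37,0,0]}]}}

```text
clock: 8.9
position: [579.7, 54.2, 95.8]
ee_rot: [0.03, 0.995, 0.09, 0.003]
contact_force: [-0.8, 5.3, -0.6]
gripper_width: 23.0
grasp_force: 61.8
```

```bash
python3 st.py
```

Run:
```python
from h import *
im=np.hstack([arm.get_image("side")[130:230,250:350],cv2.resize(arm.get_image("wrist"),None,fx=.25,fy=.25)[:100]])
cv2.imwrite("pics/p5.png",cv2.resize(im,None,fx=3,fy=3,interpolation=cv2.INTER_CUBIC))
```

```text
tool z [ 0.011  0.18  -0.984] [-0.8  5.3 -0.6] [1.03 0.25 0.07]
```

View pics/p5.png

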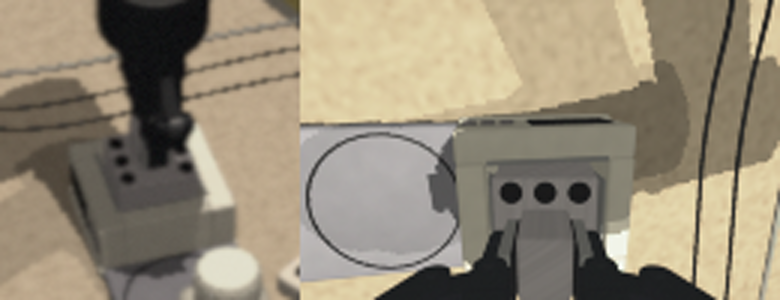

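The block is leaning right with its top clearly raised in the well. Next I'll level it and raise it.

Converted, -39 mm is -1.56, -28.4 mm is -1.136.

Call:
{"method": "jog_arm", "body": {"rows": [{"trans": [0,0.248,-0.068],"rot": [0.1,0,0]},{"trans": [0,0.492,-0.064],"rot": [0.18,0,0]},{"trans": [0,0.492,-0.064],"rot": [0.18,0,0]},{"trans": [0,0.536,-0.308],"rot": [0.18,0,0]},{"trans": [0,0.608,-0.704],"rot": [0.18,0,0]},{"trans": [0,0.688,-1.136],"rot": [0.18,0,0]},{"trans": [0,0.764,-1.56],"rot": [0.18,0,0]},{"trans": [0,0.764,-1.56],"rot": [0.18,0,0]},{"trans": [0,0.764,-1.56],"rot": [0.18,0,0]},{"trans": [0,0.764,-1.56],"rot": [0.18,0,0]}]}}

```text
clock: 10.0
position: [580.2, 65.0, 136.9]
ee_rot: [0.03, 1.0, -0.0, -0.0]
contact_force: [0.8, 0.0, -3.3]
gripper_width: 23.0
grasp_force: 61.7
```

```bash
python3 st.py
```

Run:
```python
from h import *
im=np.hstack([arm.get_image("side")[120:320,230:430],cv2.resize(arm.get_image("wrist"),None,fx=.5,fy=.5)[:200]])
cv2.imwrite("pics/p6.png",cv2.resize(im,None,fx=1.5,fy=1.5,interpolation=cv2.INTER_CUBIC))
```

```text
tool z [-0.001  0.    -1.   ] [ 0.8  0.  -3.3] [0.   0.01 0.01]
```

View pics/p6.png

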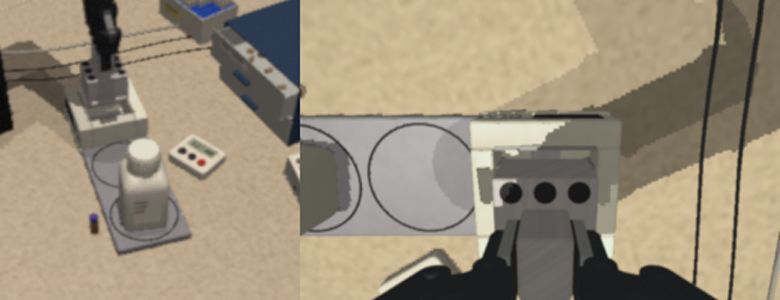

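The block hangs free and level above the well, and the 3.3 N measured matches its weight. The bottle stands on the far ring at about (145,210), and the timer and vial are in place, so I'm handing the job in.

```bash
python3 -c "
from bench import arm
print(arm.job_done())"
```

```text
the job is handed in; nothing more can be done
None
```

The job is handed in at about 10 s on the clock: the bottle stands released on the far ring, and the block was rocked about 11° left, then 10° right, and is held level about 20 mm above the well; the hand-in did not report a verdict.

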